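Let down the veneer press by drawing its wedge

ROBOT

A 6-joint arm with a two-finger parallel gripper is mounted at the origin on a cart in front of the work surface, level with it; the furniture and walls round the work are solid. World frame = base frame: x ahead of the robot, y to its left, z up, the work surface at z = 0. Lengths are in m, angles in degrees, forces in N, time in s.
With the tool pointing down it reaches from about 0.425 to 1.125 m from the base axis. Payload 14.9 kg.
Tool frame: the origin (TCP) lies midway between the tips of the shut fingers; the grasp point (between the pads) lies arm.grip_depth behind it (arm.grip_depth is the distance from the TCP to the grasp point, in m); z points along the fingers, y is the line along which they close (so a half turn about z gives the same grasp; the last joint's range is limited). The gripper opens to 91 mm and grips with 3 to 60 N. Pads are 32 mm wide; open, the fingers measure 118 mm over their backs; the gripper's body (76 mm by 178 mm) begins 60 mm behind the grasp point.
Start: joints at [-69.574, 21.709, 99.362, -0, 58.929, -1.908], TCP at [0.266, -0.648, 0.214] pointing down, gripper open.
Joint ranges: [-158.91, 158.91], [-42.39, 125.64], [0.06, 152.35], [-60.88, 240.88], [17.5, 164.5], [-176.32, 176.32]. Speed limits (degrees/s): [108.29, 108.29, 136.94, 180, 180, 180].

INTERFACE

Orientations are given as [roll, pitch, yaw] about the fixed x, y, z axes, in that order (R = Rz(yaw) Ry(pitch) Rx(roll)).
In Python, from station import arm gives the robot as it stands.
- The arm moves only by the tool apply_moves, never from a script. Its argument "increments" is a list that holds one entry, the list of rows, each a list of 5 numbers: the finger opening in mm, from 0 to 91.2, then the shift along the tool's x, y, z in mm, then the turn about the tool's z in rad. A call has exactly 10 rows; each row is the pose to reach, as a shift and turn from the pose commanded when the call began, along the tool's axes at that moment; what a row does not reach only later rows make up. A row lasts 1/10 s, in which the tool goes at most 50 mm and 8.59 degrees, less where a joint would pass 70% of its speed; a pose out of reach is approached as far as the arm can. A call with a gripper value outside its range is refused whole. The fingers move at their own pace and stop on an object; "grip_force" is the grip in N (left out, the last holds). Time passes only in rows, so rows that repeat a pose let the fingers close, or fill a call up. It gives the time, the measured TCP pose, the force, the opening and the grip force at its end, in the units of the state.
- arm.observe(): the state, without advancing time (a new reading comes with each control period).
- arm.get_image(name): name is "scene" or "top" or "wrist"; returns (picture, depth): 480x640x3 uint8, red, green, blue; 480x640 float32, m along the optical axis (not along the pixel's ray), 0 where there is no reading.
- arm.camera_params(name): a dict with "fov_y" (degrees; the focal length in pixels is half the picture's height over the tangent of half this angle, whatever the lens; pixels are square), "cx", "cy" (the principal point, pixels), "k1" (the pictures are not rectified: a ray, as slopes to the right and down, at radius r is drawn at 1 + k1 r^2 times it, then the intrinsics apply), "extrinsics" (4x4, takes a point from world to camera coordinates). Camera axes: x right, y up, looking along -z (the intrinsics and any distortion apply to the point x, -y, -z); pixel columns grow to the right and rows downward; lengths in m; the calibration is good to about 2 mm. A picture is of the moment at which its call begins: read the wrist's pose just before it. camera_params takes no time and is no camera call; for the wrist camera it gives the pose at the moment of the call.
- arm.finish_job(): hands the job in; it is judged then, once.
The state is a dict: "time": time; "joint_positions": joint angles; "joint_vel": joint speeds; "effort": joint torques, N m; "tcp_pos": TCP position; "tool_rot": TCP orientation; "ft_force": force on the tool from outside, world axes, zero at the start; "wrist_torque": the same for the moment, N m; "grip_width": opening from 0.0 (shut) to 1.0 (fully open); "grip_force": force on a finger pad.
Only numpy, scipy, OpenCV 4.12 (cv2) and the standard library are available. Lean on these libraries where they do the work, as an engineer would, in place of code of your own. Each camera call takes 0.05 s, during which the arm holds its last target. There are 200 camera calls.

TASK

The heavy hinged panel of the small veneer press on the bench is propped open by a wooden wedge under its free edge. Grip that wedge by its block end and ease it straight back out little by little, in short pulls along the bench rather than one yank, so that the panel comes down gradually until it lies flat on the board being glued. Leave the wedge lying flat on the bench, clear of the panel, and leave the spare wedge alone.

Things in the scene. Friction and masses are not known exactly. Their poses are not given: they have to be found in the camera images.
- press: Veneer press, fixed: dark rail with 2 brass hinges, plywood panel 180x140x16 mm with 2 steel bars on top (1.4 kg; top below 65 mm). Origin on the bench under the panel's middle, z up, +x from the panel's free edge (line x=-90 mm, y=-70 to 70) to the hinge line (x=+90, 16 high); the wedge is pulled out along -x. The 8 mm board being glued lies fixed under the panel, x=0 to 80 mm.
- panel (a joint): Opening angle of the press panel (rad) about its hinge line: 0 when flat on the board being glued (underside then 8 mm above the bench), about 0.09 at the start, when the wedge holds the free edge about 17 mm higher. It sinks by its own weight as the wedge is withdrawn.
- wedge_grip (a point): Wooden wedge under the panel, 140 mm long, 36 wide, 0.12 kg, flat on the bench. Point: centre of its block end (40 long, 36 wide, 38 tall), 19 mm above the bench; grip the block across its 36 mm width. x along the wedge to the thin tip (120 mm away, 4 mm thick), y across, z up. Taper 100 mm long, 4 to 30 mm; about 80 mm of it is under the panel. Pulling it takes 5 to 15 N.
- spare_grip (a point): A second wedge of the same kind, lying loose on the open bench to the right: the point is the centre of its block end, 19 mm above the bench, axes as for the first. Not to be used or moved.

How it is judged (in metres and radians):
On the way:
1. the wedge is drawn part of the way: the panel has come part of the way down (between 0.065 and 0.012 rad) and still rests on the wedge, which lies flat; through 0.15 s (value of joint panel between 0.012 and 0.065 rad and x of wedge_grip in the frame of press above -0.205 m and angle between wedge_grip's own z axis and vertical below 0.2 rad), for 0.15 s.
At the end, for the whole second after the job is handed in: The panel lies flat (below 0.01 rad), the wedge lies flat on the bench (within about 8 degrees) with its block's centre more than 215 mm in front of the press's origin, that is, at least 5 mm clear of the free edge, and the spare wedge is within 20 mm of where it was (value of joint panel below 0.01 rad and x of wedge_grip in the frame of press below -0.215 m and height (world z) of wedge_grip between 0.012 and 0.026 m and angle between wedge_grip's own z axis and vertical below 0.15 rad and distance of spare_grip from where it was at the start of the episode below 0.02 m); the robot touches nothing.
It fails at once if the panel is lifted (opened beyond 0.15 rad) (value of joint panel above 0.15 rad).
It fails at once if the spare wedge is moved by more than 20 mm (distance of spare_grip from where it was at the start of the episode above 0.02 m).
It also fails if it takes over 32 s, if anything falls off the work surface, if the arm or the gripper's body presses on something with over 40 N, if the wrist force passes 120 N, or if a joint passes its speed limit or range.

## Working session

There is one attempt and no reset: what is moved stays moved. The work goes in short steps, Python scripts to look and compute and a tool call to move; the robot and the scene stay as the last step left them, time stands still between calls to the robot, and variables do not carry over. Pictures are saved under pics/ and viewed, at most 10 in all, crops included, and the job is handed in when it is done.

Besides the shell and the picture viewer there is one more tool, called as name([rows], argument=value, ...), one row to a line, values as JSON. apply_moves: Moves the arm, as the interface text tells. Its arguments: {"type":"object","properties":{"increments":{"type":"array","items":{"type":"array","items":{"type":"array","items":{"type":"number"}}}},"grip_force":{"type":"number"}},"required":["increments"]}

```bash
mkdir -p pics
cat > h.py <<'E'
import numpy as np, cv2
from station import arm
def save(n,f):
    p,d=arm.get_image(n); cv2.imwrite('pics/'+f+'.png',cv2.cvtColor(p,cv2.COLOR_RGB2BGR)); np.savez('pics/'+f+'.npz',p=p,d=d,E=arm.camera_params(n)['extrinsics']); return p,d
def pt(n,u,v,z=None,d=None,E=None):
    c=arm.camera_params(n); E=np.array(c['extrinsics'] if E is None else E); f=240/np.tan(np.radians(c['fov_y'])/2)
    s=cv2.undistortPoints(np.array([[[u,v]]],float),np.array([[f,0,c['cx']],[0,f,c['cy']],[0,0,1]]),np.array([c['k1'],0,0,0.]))[0,0]
    r=E[:3,:3].T@np.array([s[0],-s[1],-1]); o=-E[:3,:3].T@E[:3,3]
    return o+r*(d if z is None else (z-o[2])/r[2])
E
python3 - <<'E'
from h import *
p,d=save('top','t0'); q,e=save('scene','s0')
print(arm.grip_depth,arm.observe())
E
```

```text
0.0188 {'time': 0.1, 'joint_positions': array([-6.95743532e+01,  2.17376914e+01,  9.93907505e+01,  1.94505043e-03,
        5.89284602e+01, -1.90735435e+00]), 'joint_vel': array([ 0.02792445, -0.04508756, -0.14789996, -0.01603465, -0.03886639,
        0.1157428 ]), 'effort': array([-9.07758804e-04, -7.65049982e+01, -4.35289729e+01,  6.52439799e-02,
        3.98838054e-02, -3.12081045e-05]), 'tcp_pos': array([ 0.26588131, -0.64716876,  0.2133403 ]), 'tool_rot': array([-1.79943185e+02, -3.55796437e-03,  2.23319947e+01]), 'ft_force': array([ 0.27148631,  0.62552154, -0.84488996]), 'wrist_torque': array([-0.03711508,  0.01717342,  0.02561552]), 'grip_force': 0.0, 'grip_width': 0.9998597537634378}
```

View pics/t0.png

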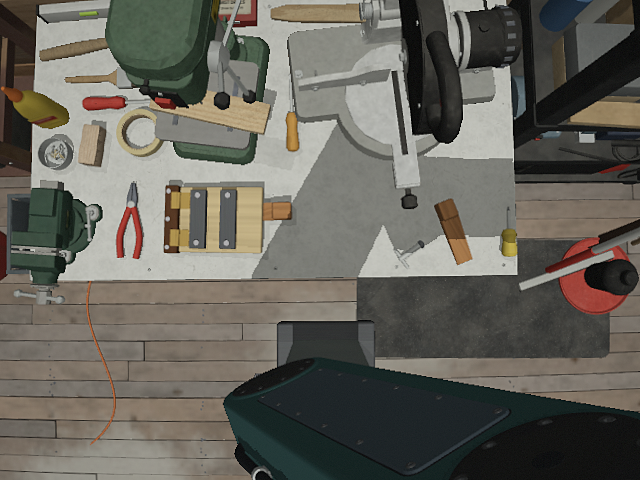

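View pics/s0.png

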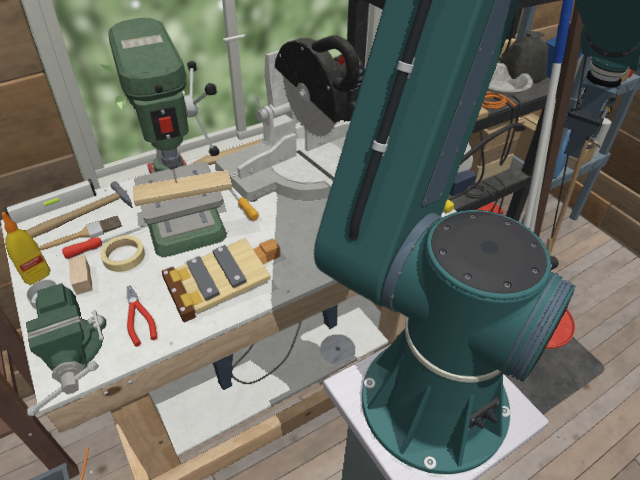

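The top view shows the press panel at about (215,217), its free edge at column 264. The wedge's block sticks out at about (278,211), to be pulled to image right. The spare wedge is at about (453,230), and the drill press and saw are further back.

Run:
```python
from h import *
Z=np.load('pics/t0.npz');p,d=Z['p'],Z['d']
for u,v in [(278,211),(447,212),(463,255)]: print(u,v,d[v,u],pt('top',u,v,z=.038))
hs=cv2.cvtColor(p,cv2.COLOR_RGB2HSV); print(hs[211,272:296].tolist(), hs[218,250:262].tolist())
for n,u,v in [('TL',184,185),('BL',184,251),('TR',263,183),('BR',263,251)]: print(n,d[v,u-2],pt('top',u,v,z=.03))
R=p[195:230,255:305]; cv2.imwrite('pics/c0.png',cv2.resize(p[170:265,155:310,::-1],None,fx=5,fy=5,interpolation=cv2.INTER_NEAREST))
```

```text
278 211 1.0433263 [0.50224677 0.09693618 0.038     ]
447 212 1.0390497 [ 0.49523146 -0.25878763  0.038     ]
463 255 1.0689029 [ 0.40418297 -0.29049012  0.038     ]
[[15, 148, 121], [15, 138, 161], [15, 136, 171], [15, 134, 167], [15, 134, 168], [15, 137, 168], [15, 134, 169], [15, 136, 167], [15, 135, 168], [15, 135, 168], [15, 136, 169], [15, 137, 167], [15, 134, 168], [15, 137, 166], [15, 134, 168], [15, 136, 169], [15, 136, 173], [14, 143, 155], [14, 159, 88], [18, 53, 72], [34, 17, 104], [42, 12, 110], [30, 12, 110], [40, 14, 110]] [[21, 81, 183], [21, 81, 183], [21, 80, 184], [21, 81, 182], [21, 81, 183], [21, 81, 182], [21, 81, 183], [21, 83, 182], [21, 82, 183], [21, 81, 185], [21, 82, 184], [22, 86, 152]]
TL 1.0808601 [0.56198924 0.29831175 0.03      ]
BL 1.0534916 [0.42110491 0.29849953 0.03      ]
TR 1.0829554 [0.5632343  0.12898727 0.03      ]
BR 1.0386107 [0.41882493 0.13024799 0.03      ]
```

View pics/c0.png

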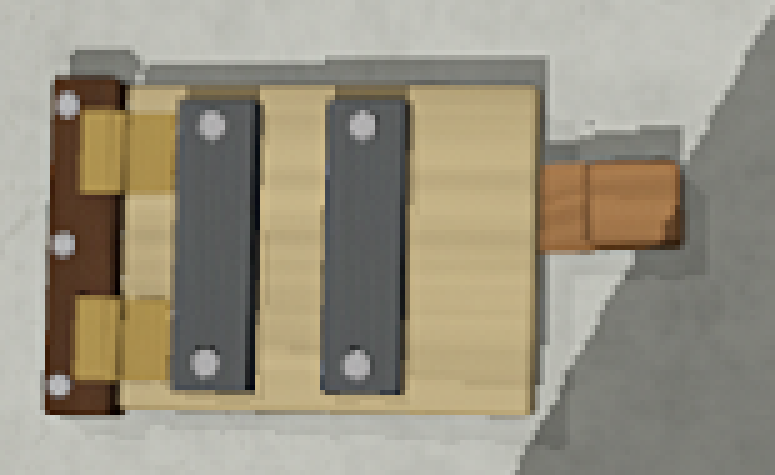

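Run:
```python
from h import *
c=lambda u,v:(155+(u-2)/5,170+(v-2)/5)
P=[pt('top',*c(u,v),z=z)for u,v,z in[(588,163,.038),(681,162,.038),(588,250,.038),(681,248,.038),(540,165,.026),(540,252,.026),(540,86,.041),(533,412,.041),(122,86,.03),(122,412,.03)]]
for x in P:print(x.round(4))
C=np.mean(P[:4],0);print('C',C)
T=np.array([.505,.087,.2]);s=arm.observe();t=s['tcp_pos'];y=np.radians(s['tool_rot'][2]);D=T-t
D[0]=C[0]-t[0];D[1]=C[1]-.06-t[1]
print(D@[np.cos(y),np.sin(y),0],D@[np.sin(y),-np.cos(y),0])
```

```text
[0.521 0.109 0.038]
[0.5208 0.0698 0.038 ]
[0.4843 0.1093 0.038 ]
[0.4846 0.0702 0.038 ]
[0.5219 0.1306 0.026 ]
[0.4848 0.131  0.026 ]
[0.5535 0.1286 0.041 ]
[0.4166 0.1327 0.041 ]
[0.5583 0.3091 0.03  ]
[0.4191 0.3093 0.03  ]
C [0.50268018 0.0895792  0.038     ]
0.4761841904402245 -0.5360131853880067
```

apply_moves([
  [[91, 30, -34, 0, -0.07], [91, 60, -67, 0, -0.15], [91, 92, -103, 0, -0.22], [91, 123, -138, 0, -0.3], [91, 154, -173, 0, -0.37], [91, 185, -208, 0, -0.45], [91, 216, -243, 0, -0.52], [91, 248, -279, 0, -0.6], [91, 279, -314, 0, -0.68], [91, 310, -349, 0, -0.76]],
], grip_force=40)

```text
time: 1.1
tcp_pos: [0.4202, -0.205, 0.2139]
tool_rot: [180.0, -0.0, 66.0]
ft_force: [0.6, -0.8, 0.7]
grip_width: 1.0
grip_force: 0.0
```

```bash
cat > w.py <<'E'
import sys
from h import *
s=arm.observe();t=s['tcp_pos'];y=np.radians(s['tool_rot'][2]);D=np.array([float(a) for a in sys.argv[1:4]])-t
print(s['time'],t,s['tool_rot'],s['ft_force'],s['grip_width'],s['grip_force'])
print((1000*np.array([D@[np.cos(y),np.sin(y),0],D@[np.sin(y),-np.cos(y),0],-D[2]])).round(1),'turn',-np.radians(float(sys.argv[4]))+y)
E
python3 w.py .5027 .0296 .15 89.1
```

```text
1.1 [ 0.42021768 -0.2050445   0.21393629] [ 1.79994805e+02 -4.34148013e-04  6.60484549e+01] [ 0.64492029 -0.7639497   0.73531929] 0.99981978157653 0.0
[247.9 -19.9  63.9] turn -0.4023253588293534
```

apply_moves([
  [[91, 31, -2, 8, -0.06], [91, 62, -5, 16, -0.12], [91, 93, -8, 24, -0.18], [91, 124, -10, 32, -0.24], [91, 155, -13, 40, -0.3], [91, 186, -15, 48, -0.36], [91, 217, -18, 56, -0.4], [91, 248, -20, 64, -0.4], [91, 248, -20, 64, -0.4], [91, 248, -20, 64, -0.4]],
])

```text
time: 2.1
tcp_pos: [0.5029, 0.0279, 0.1496]
tool_rot: [-179.9, 0.0, 88.9]
ft_force: [-0.2, 0.2, 0.0]
grip_width: 1.001
grip_force: 0.0
```

```bash
python3 w.py .5027 .0846 .008 89.1; python3 -c "
from h import *
save('wrist','w0')"
```

```text
2.1 [0.50288064 0.02793009 0.14958218] [-1.79944703e+02  4.38688687e-03  8.88715711e+01] [-0.20704229  0.16654733  0.019385  ] 1.0005189567248516 0.0
[ 56.7  -1.3 141.6] turn -0.003986836902087232
```

View pics/w0.png

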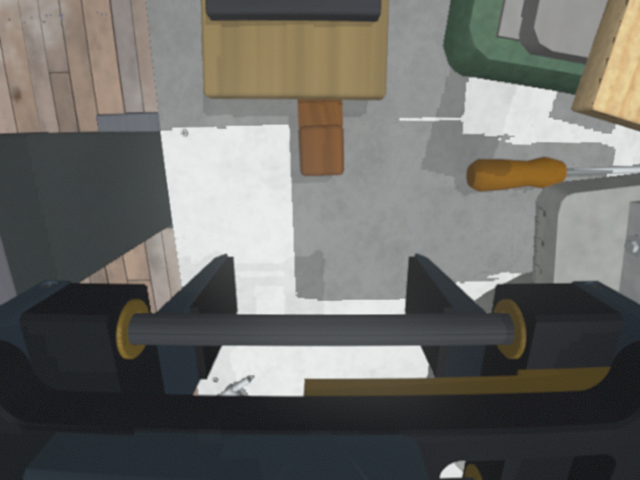

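The block shows at (322,150), centred between the fingers (about column 321) and square to them; it agrees with the top-view position.

apply_moves([
  [[91, 19, 0, 15, 0], [91, 38, -1, 30, 0], [91, 57, -1, 45, 0], [91, 57, -1, 65, 0], [91, 57, -1, 85, 0], [91, 57, -1, 105, 0], [91, 57, -1, 120, 0], [91, 57, -1, 132, 0], [91, 57, -1, 141, 0], [91, 57, -1, 141, 0]],
])

```text
time: 3.15
tcp_pos: [0.503, 0.0844, 0.0082]
tool_rot: [-179.9, 0.0, 88.8]
ft_force: [-0.2, -0.2, 0.8]
grip_width: 0.995
grip_force: 0.0
```

apply_moves([
  [[60, 0, 0, 0, 0], [50, 0, 0, 0, 0], [44, 0, 0, 0, 0], [40, 0, 0, 0, 0], [36, 0, 0, 0, 0], [32, 0, 0, 0, 0], [30, 0, 0, 0, 0], [30, 0, 0, 0, 0], [30, 0, 0, 0, 0], [30, 0, 0, 0, 0]],
])

```text
time: 4.15
tcp_pos: [0.5036, 0.0846, 0.009]
tool_rot: [180.0, -0.0, 88.8]
ft_force: [1.1, -1.1, 1.5]
grip_width: 0.398
grip_force: 39.7
```

```bash
python3 w.py .502 .0446 .008 89.1
```

```text
4.15 [0.50355372 0.08463672 0.00900686] [ 1.79987501e+02 -6.30268958e-04  8.87999335e+01] [ 1.07322086 -1.1029478   1.48054478] 0.3976279466368323 39.67661256669089
[-40.1  -0.7   1. ] turn -0.00523714765101313
```

apply_moves([
  [[30, -5, 0, 0, 0], [30, -10, 0, 0, 0], [30, -10, 0, 0, 0], [30, -15, 0, 0, 0], [30, -20, 0, 0, 0], [30, -20, 0, 0, 0], [30, -25, 0, 0, 0], [30, -30, 0, 0, 0], [30, -30, 0, 0, 0], [30, -30, 0, 0, 0]],
])

```text
time: 5.15
tcp_pos: [0.5028, 0.0543, 0.009]
tool_rot: [180.0, 0.0, 88.8]
ft_force: [0.4, -6.8, 3.1]
grip_width: 0.396
grip_force: 39.7
```

apply_moves([
  [[30, -5, 0, 0, 0], [30, -10, 0, 0, 0], [30, -10, 0, 0, 0], [30, -10, 0, 0, 0], [30, -10, 0, 0, 0], [30, -10, 0, 0, 0], [30, -10, 0, 0, 0], [30, -10, 0, 0, 0], [30, -10, 0, 0, 0], [30, -10, 0, 0, 0]],
])

```text
time: 6.15
tcp_pos: [0.5026, 0.0444, 0.009]
tool_rot: [-180.0, 0.0, 88.8]
ft_force: [0.5, -7.1, 3.8]
grip_width: 0.394
grip_force: 39.7
```

```bash
python3 -c "
from h import *
p,d=save('top','t1'); cv2.imwrite('pics/c1.png',cv2.resize(p[165:270,155:355,::-1],None,fx=4,fy=4))
d0=np.load('pics/t0.npz')['d']
for u in (255,259): print(np.median((d-d0)[190:245,u]))"
```

```text
-0.35921162
-0.3628053
```

View pics/c1.png

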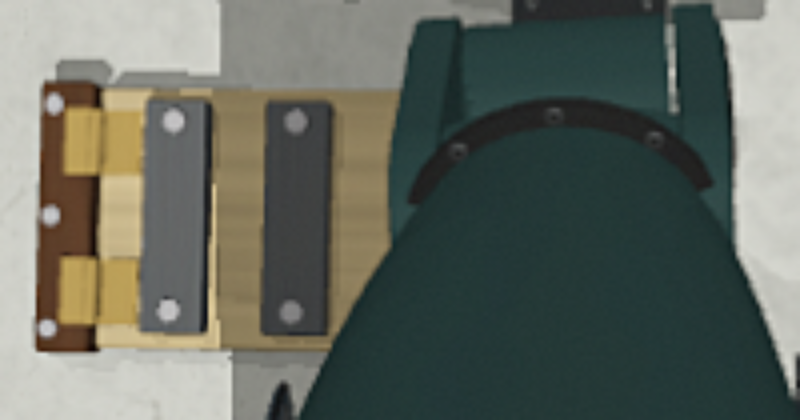

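The arm hides the free edge in this view, but the panel surface at about crop (350,200), i.e. column 242, is visible, so I can measure the sink there by depth.

```bash
python3 -c "
from h import *
d=np.load('pics/t1.npz')['d'];d0=np.load('pics/t0.npz')['d']
for u in (186,215,240,244): print(u,np.median((d-d0)[195:215,u]),pt('top',u,205,d=float(d[205,u])),pt('top',u,205,d=float(d0[205,u])))"; python3 w.py .502 -.0154 .009 88.8
```

```text
186 -0.00016492605 [0.51977234 0.29580762 0.02337523] [0.51926716 0.29458398 0.02779637]
215 0.0043732524 [0.51855918 0.23284846 0.02463856] [0.5176345  0.23107458 0.03280357]
240 0.006702006 [0.51709136 0.17832    0.02982211] [0.5169289  0.17807975 0.03126736]
244 0.008166194 [0.51703915 0.16991794 0.0290584 ] [0.51653639 0.16921001 0.03353627]
6.2 [0.50261565 0.04438968 0.00898651] [1.79999387e+02 2.27099879e-02 8.88105522e+01] [ 0.46623723 -7.01057083  4.01832478] 0.39689208764346967 39.662941340357065
[-59.8   0.6  -0. ] turn 0.0001841701962765896
```

The panel has sunk about 7.5 mm at 140 mm from the hinge, so it stands near 0.037 rad. I'll continue in short pulls.

apply_moves([
  [[30, -4, 0, 0, 0], [30, -8, 0, 0, 0], [30, -8, 0, 0, 0], [30, -12, 0, 0, 0], [30, -16, 0, 0, 0], [30, -16, 0, 0, 0], [30, -20, 0, 0, 0], [30, -24, 0, 0, 0], [30, -24, 0, 0, 0], [30, -24, 0, 0, 0]],
])

```text
time: 7.2
tcp_pos: [0.5021, 0.0205, 0.009]
tool_rot: [180.0, 0.0, 88.8]
ft_force: [0.5, -1.4, 5.2]
grip_width: 0.393
grip_force: 39.7
```

apply_moves([
  [[30, -5, 0, 0, 0], [30, -10, 0, 0, 0], [30, -10, 0, 0, 0], [30, -16, 0, 0, 0], [30, -22, 0, 0, 0], [30, -28, 0, 0, 0], [30, -34, 0, 0, 0], [30, -40, 0, 0, 0], [30, -44, 0, 0, 0], [30, -44, 0, 0, 0]],
])

```text
time: 8.2
tcp_pos: [0.5011, -0.0242, 0.009]
tool_rot: [180.0, 0.0, 88.8]
ft_force: [-0.6, -4.3, 4.9]
grip_width: 0.394
grip_force: 39.7
```

apply_moves([
  [[30, 0, 0, 0, 0], [40, 0, 0, 0, 0], [50, 0, 0, 0, 0], [60, 0, 0, 0, 0], [70, 0, 0, 0, 0], [80, 0, 0, 0, 0], [85, 0, 0, 0, 0], [85, 0, 0, 0, 0], [85, 0, 0, 0, 0], [85, 0, 0, 0, 0]],
])

```text
time: 9.2
tcp_pos: [0.5012, -0.0233, 0.0089]
tool_rot: [180.0, -0.0, 88.8]
ft_force: [-0.0, -0.3, -0.1]
grip_width: 0.935
grip_force: 0.0
```

apply_moves([
  [[85, 0, 0, -10, 0], [85, 0, 0, -25, 0], [85, 0, 0, -45, 0], [85, 0, 0, -70, 0], [85, 0, 0, -100, 0], [85, -30, 0, -120, 0], [85, -60, 0, -140, 0], [85, -90, 0, -150, 0], [85, -120, 0, -150, 0], [85, -130, 0, -150, 0]],
])

```text
time: 10.2
tcp_pos: [0.4986, -0.1553, 0.1601]
tool_rot: [179.9, 0.0, 88.7]
ft_force: [0.3, 1.1, -0.0]
grip_width: 0.931
grip_force: 0.0
```

apply_moves([
  [[85, -30, 0, 0, 0], [85, -60, 0, 0, 0], [85, -90, 0, 0, 0], [85, -120, 0, 0, 0], [85, -150, 0, 0, 0], [85, -180, 0, 0, 0], [85, -200, 0, 0, 0], [85, -200, 0, 0, 0], [85, -200, 0, 0, 0], [85, -200, 0, 0, 0]],
])

```text
time: 11.2
tcp_pos: [0.4942, -0.3521, 0.1588]
tool_rot: [-180.0, -0.0, 88.8]
ft_force: [0.4, -0.2, -0.7]
grip_width: 0.935
grip_force: 0.0
```

```bash
python3 -c "
from h import *
p,d=save('top','t2'); cv2.imwrite('pics/c2.png',cv2.resize(p[165:270,155:355,::-1],None,fx=4,fy=4))
d0=np.load('pics/t0.npz')['d']
for u in (186,215,240,255,259): print(np.median((d-d0)[190:240,u]))"
```

```text
0.001394093
0.007850766
0.011827648
0.01439178
0.015354216
```

View pics/c2.png

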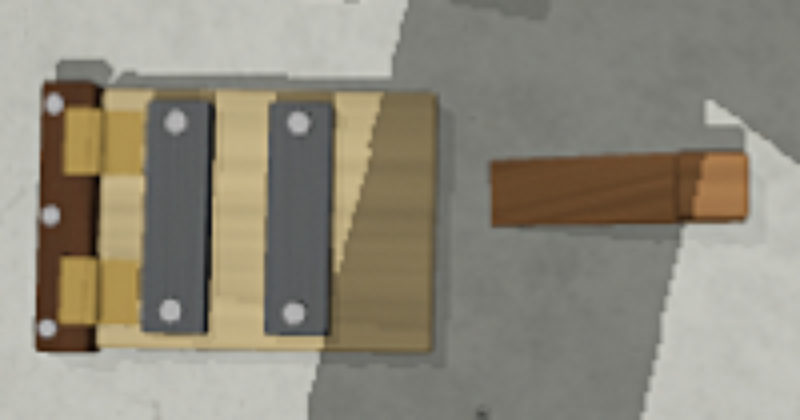

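The panel is down: its free edge (column 435 of the crop) sank about 15–16 mm. The wedge lies flat with its tip at column 490, well clear of that edge.

```bash
python3 -c "
from station import arm
print(arm.finish_job())"
```

```text
the job is handed in; nothing more can be done
None
```

I drew the wedge out in short pulls and handed the job in at about 11 s. The panel came down gradually and measures flat on the board, the wedge lies on the bench clear of the panel, and the arm never went near the spare wedge; no verdict was shown.

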